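# Clamp a busbar in an earthing clamp

### The job

Slide the copper busbar squarely into the earthing clamp's open jaw until its edge bears on the back of the throat, about centred lengthwise. Then wind the T-handle clockwise, regrasping alternate ends every half turn or so, until the screw's foot holds the bar firmly, feeling for the rise in effort so as not to overtighten, and let go. Leave the mug, calculator and stamp where they are.

Things in the scene. Friction and masses are not known exactly. Their poses are not given: they have to be found in the camera images.
- clamp: Fixed test stand: black board 200 x 270 x 12 mm bearing a cast-aluminium C-shaped earthing clamp. Origin: desk level under the upright screw axis; +x from the open mouth into the throat. Lower jaw 40 mm wide in y, top about 34 mm above desk (+-1 mm). Two grey rests as high as the jaw, 18 mm wide, at y = +-42, x -88 to +12 mm. Upper arm x -16 to 46, y +-18, 78 to 96 mm above desk, boss to 100.
- throat (a point): Centre of the throat's back: a flat upright face 36 mm wide in y, 12 mm beyond the screw axis (x = +12 mm in the clamp's frame), on which the busbar's long edge bears when home. The jaw is open towards -x and to both sides.
- busbar: Loose flat copper bar 24 (x) x 220 (y) x 12 mm (z), about 0.5 kg, lying across the rests before the mouth, slightly askew, 38 to 55 mm short of home, both ends overhanging the rests by 45 mm or more. Origin: centre of its underside; y along its length. Home: origin on the screw axis (x = 0 in the clamp's frame), parallel to the clamp's y and within 25 mm of its middle.
- tee: Steel T-handle: level round bar 11 mm thick with ball ends, on a 20 mm hub 22 mm tall. Origin: on the screw axis at the bar's mid-height, x along the bar, z up. Clockwise from above (yaw falling) tightens; it sinks 15 mm per turn, stays where left. The screw ends in a flat foot (disc 21 mm wide, 8 mm thick, not turning) whose underside is 66 to 69 mm below this origin (differs per stand); 0.5 to 1.05 turns until it touches.
- end_a (a point): Centre of one 15 mm ball end of the T-handle, 60 mm from the axis. Turning runs against thread friction of 0.24 N m (about 5.5 N moving, 3 N paused, level push at 44 mm). Once the foot bears, each 10 N of clamping adds 0.024 N m. This force climbs 400 N per radian of handle. Firm: 0.10 to 0.21 N m more than running free (2 to 5 N more at 44 mm; 40 to 90 N on the bar). Past 0.33 N m more (7.5 N) it is overtightened.
- end_b (a point): Centre of the other, identical ball end, 60 mm from the axis on the opposite side.
- mug: White mug 80 mm wide and 90 mm tall, to be left alone. Origin: centre of its underside.
- calculator: Black desk calculator 150 x 100 x 25 mm, to be left alone. Origin: centre of its underside.
- stamp: Dark wooden hand stamp 40 mm wide, 70 mm tall, to be left alone. Origin: centre of its underside.
There are look-alikes about, which are no part of the job. Several things have the shape of the busbar; the one meant has the colours described above.

How it is judged:
On the way:
1. the busbar lies home in the jaw (x of busbar in the frame of clamp above -0.004 m and y of busbar in the frame of clamp between -0.025 and 0.025 m and angle between the y axis of busbar and the y axis of clamp, either way round below 0.09 rad), for 0.2 s.
At the end, for the whole second after the job is handed in: The busbar is home in the jaw (not more than 4 mm short of the throat's back, centred within 25 mm lengthwise, parallel within 5 degrees), the foot presses it with more than 25 N, never over 140 N, and the T-handle is still (all of step 1 and contact force between clamp and busbar above 25 N and angular speed of tee below 0.1 rad/s); the robot touches nothing.
It fails at once if the screw was overtightened (foot presses the bar with over 140 N) (contact force between clamp and busbar above 140 N).
It fails at once if the mug, calculator or stamp was moved more than 30 mm (distance of any of mug, calculator, stamp from where it was at the start of the episode above 0.03 m).
It also fails if it takes over 72 s, if anything falls off the work surface, if the arm or the gripper's body presses on something with over 40 N, if the wrist force passes 120 N, or if a joint passes its speed limit or range.

### The arm

A 6-joint arm with a two-finger parallel gripper is mounted at the origin on the work surface. World frame = base frame: x ahead of the robot, y to its left, z up, the work surface at z = 0. Lengths are in m, angles in rad, forces in N, time in s.
With the tool pointing down it reaches from about 0.275 to 0.875 m from the base axis. Payload 12.5 kg.
Tool frame: the origin (TCP) lies at the very end of the fingers, on their centre line; the grasp point (between the pads) lies 19 mm behind it; z points along the fingers, y is the direction in which the jaws open and shut (so a half turn about z gives the same grasp; the last joint's range is limited). The gripper opens to 85 mm and grips with 20 to 120 N. Pads are 22 mm wide; open, the fingers measure 114 mm over their backs; the gripper's body (76 mm by 85 mm) begins 54 mm behind the grasp point. The pads swing forward as they close: fully open they stand 13 mm farther back than shut.
Start: joints at [1.137, 0.351, 1.652, -0, 1.139, -0.085], TCP at [0.188, 0.517, 0.231] pointing down, gripper open.
Joint ranges: [-2.75, 2.75], [-0.79, 2.1], [0.01, 2.65], [-1.57, 4.71], [0.07, 3.14], [-2.87, 2.87]. Speed limits (rad/s): [2.22, 2.22, 2.79, 3.14, 3.14, 3.14].

### API

Orientations are given as a 3x3 rotation matrix whose columns are the frame's x, y, z axes.
In Python, from station import env, viewer, sign_off gives the robot as it stands.
- The arm moves only by the tool servo_tool, never from a script. Its argument "rows" is a list of rows, each a list of 5 numbers: the closure, from 0 (fully open) to 1 (shut), then the shift along the tool's x, y, z in cm, then the turn about the tool's z in degrees. In form: [[jaw, tx, ty, tz, yaw], ...]. A call has 1 to 12 rows; each row shifts and turns the commanded pose from where the row before left it, along the tool's axes as they then stand; what a row does not reach is not made up. A row lasts 1/8 s, in which the tool goes at most 62.5 mm and 10.7 degrees, less where a joint would pass 70% of its speed; a pose out of reach is approached as far as the arm can. A call is refused whole if a number of a shift passes 6.25 or a number of a turn 10.7, either way. A call with a gripper value outside its range is refused whole. The fingers move at their own pace and stop on an object; the grip force is fixed at half the most. Time passes only in rows, so rows that do not move let the fingers close. It gives the time, the measured TCP pose, the force and the opening at its end, in the units of the state.
- env.state(): the state, without advancing time (a new reading comes with each control period).
- viewer.snapshot(name): name is "scene" or "top" or "wrist"; returns (picture, depth): 420x560x3 uint8, blue, green, red; 420x560 float32, m along the optical axis (not along the pixel's ray), 0 where there is no reading.
- viewer.calibration(name): a dict with "fx", "fy", "cx", "cy" (pixels), "rvec" (rotation vector, rad) and "tvec" (3), from world to camera coordinates, as OpenCV has them. Camera axes: x right, y down, z forward; pixel columns grow to the right and rows downward; lengths in m; the calibration is good to about 2 mm. A picture is of the moment at which its call begins: read the wrist's pose just before it. calibration takes no time and is no camera call; for the wrist camera it gives the pose at the moment of the call.
- sign_off(): hands the job in, once; it reports no verdict.
Trained networks look in the newest picture that a camera, given by its name, has taken for a name from the list of things; names that differ only in an ending like _2 or _b are one class to them, and where a whole thing is asked for, a point or a joint stands for the part that bears it (a point fixed in the world has none). Each returns a list of dicts, best first, with "score" (0 to 1); they miss things now and then, are a little off and sometimes report something else, mostly with a low value. They report only what shows in the picture. A call takes as long as a camera call. They do not tell look-alikes from the thing itself.
- viewer.recognise(name, camera): "position" ([x, y, z] in m, in world coordinates, good to about 4 mm: the middle of the surface that is visible of it).
- viewer.outline_of(name, camera): "mask" (420x560 bool, what is visible of it).
- viewer.spot_point(name, camera): "position" ([x, y, z] in m, in world coordinates, good to about 4 mm: a listed point, or the origin of a listed thing).
The state is a dict: "t": time; "joints": joint angles; "dq": joint speeds; "effort": joint torques, N m; "tool_pos": TCP position; "orientation": TCP orientation; "force": force on the tool from outside, world axes, zero at the start; "torque": the same for the moment, N m; "opening": finger opening in m.
Only numpy, scipy, OpenCV 4.12 (cv2) and the standard library are available. Lean on these libraries where they do the work, as an engineer would, in place of code of your own. Each camera call takes 0.05 s, during which the arm holds its last target. There are 200 camera calls.

## Working session

There is one attempt and no reset: what is moved stays moved. The work goes in short steps, Python scripts to look and compute and a tool call to move; the robot and the scene stay as the last step left them, time stands still between calls to the robot, and variables do not carry over. Pictures are saved under pics/ and viewed, about 8 in all and at most 12, crops included, and the job is handed in when it is done.

Besides the shell and the picture viewer there is one more tool, called after ">>>" by a JSON object that holds its "api" and its "payload". servo_tool: Moves the arm, as the interface text tells. Its arguments: {"type":"object","properties":{"rows":{"type":"array","items":{"type":"array","items":{"type":"number"}}}},"required":["rows"]}

```bash
mkdir -p pics; cat > h.py <<'E'
import numpy as np, cv2
from station import env, viewer, sign_off
def snap(n,f=None):
    p,d=viewer.snapshot(n)
    if f: cv2.imwrite('pics/'+f,p)
    return p,d
def world(n,d,u=None,v=None,c=None):
    c=c or viewer.calibration(n); R=cv2.Rodrigues(np.array(c['rvec'],float))[0]; t=np.array(c['tvec'],float).ravel()
    if u is None: v,u=np.mgrid[0:d.shape[0],0:d.shape[1]]
    X=np.stack([(u-c['cx'])/c['fx']*d,(v-c['cy'])/c['fy']*d,d],-1)
    return (X-t)@R
def proj(n,P):
    c=viewer.calibration(n); K=np.array([[c['fx'],0,c['cx']],[0,c['fy'],c['cy']],[0,0,1]],float)
    return cv2.projectPoints(np.atleast_2d(np.array(P,float)),np.array(c['rvec'],float),np.array(c['tvec'],float),K,None)[0][:,0]
def st():
    s=env.state(); print('t',round(s['t'],2),'tcp',np.round(s['tool_pos'],4),'F',np.round(s['force'],1),'T',np.round(s['torque'],2),'op',round(s['opening'],4)); print(np.round(s['orientation'],3).tolist(), np.round(s['joints'],3)); return s
E
python3 - <<'E'
from h import *
st()
for cam in('top','scene'):
    p,d=snap(cam,cam+'1.png')
    for n in('clamp','busbar','tee','mug','calculator','stamp'):
        print(cam,n,[(np.round(r['position'],3).tolist(),round(r['score'],2)) for r in viewer.spot_point(n,cam)][:4])
    for n in('throat','end_a','end_b'):
        print(cam,n,[(np.round(r['position'],3).tolist(),round(r['score'],2)) for r in viewer.spot_point(n,cam)][:4])
a=cv2.imread('pics/top1.png');b=cv2.imread('pics/scene1.png')
E
```

```text
t 0.0 tcp [0.1878 0.5166 0.2308] F [0.  0.1 0.1] T [-0.02 -0.   -0.01] op 0.0858
[[-0.94, 0.342, -0.0], [0.342, 0.94, -0.001], [0.0, -0.001, -1.0]] [ 1.137  0.351  1.652  0.     1.139 -0.085]
top clamp [([0.575, -0.044, 0.001], 0.75), ([0.532, -0.419, -0.001], 0.34)]
top busbar [([0.376, 0.248, 0.001], 0.98), ([0.292, -0.259, 0.001], 0.89), ([0.534, -0.064, 0.032], 0.58)]
top tee [([0.572, -0.044, 0.127], 0.58)]
top mug [([0.626, 0.341, 0.0], 0.97)]
top calculator [([0.532, -0.418, 0.001], 0.58)]
top stamp [([0.698, -0.299, -0.0], 0.58)]
top throat [([0.57, -0.103, 0.123], 0.33)]
top end_a [([0.586, 0.016, 0.122], 0.77), ([0.569, -0.103, 0.121], 0.71)]
top end_b [([0.586, 0.016, 0.122], 0.77), ([0.569, -0.103, 0.121], 0.71)]
scene clamp [([0.573, -0.045, 0.002], 0.65)]
scene busbar [([0.374, 0.247, 0.0], 0.79), ([0.583, -0.037, 0.039], 0.67), ([0.292, -0.259, 0.004], 0.66), ([0.544, -0.066, 0.039], 0.59)]
scene tee [([0.57, -0.04, 0.123], 0.65)]
scene mug [([0.628, 0.344, 0.003], 0.74), ([0.697, -0.295, -0.002], 0.36)]
scene calculator [([0.529, -0.425, -0.002], 0.77)]
scene stamp [([0.695, -0.297, -0.004], 0.97)]
scene throat [([0.582, -0.033, 0.041], 0.79)]
scene end_a [([0.567, -0.102, 0.122], 0.8), ([0.584, 0.017, 0.124], 0.6)]
scene end_b [([0.567, -0.102, 0.122], 0.8), ([0.584, 0.017, 0.124], 0.6)]
```

View pics/top1.png

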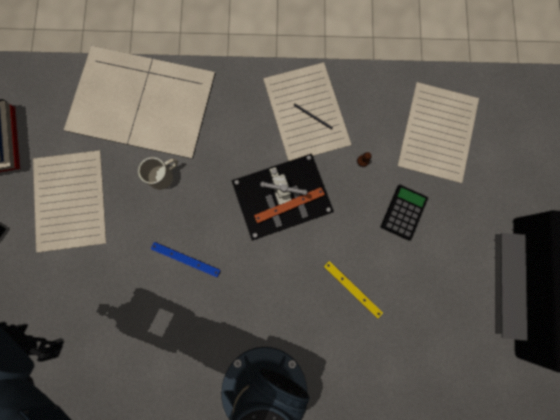

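View pics/scene1.png

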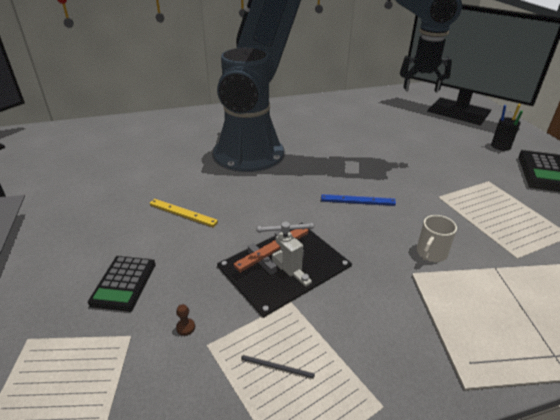

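The top view shows the copper bar at about px (255,217) to (323,192), just robot-side of the clamp. The T-handle is at (260,184)–(305,193), mug (152,170), calculator (405,212) and stamp (364,158). The blue and yellow bars are the look-alikes. Next I'll get the colour-based bar pose and the wrist-camera offset.

```bash
cat >> h.py <<'E'
def copper(n,p,d,z=0.046):
    h=cv2.cvtColor(p,cv2.COLOR_BGR2HSV); m=(h[...,0]<14)&(h[...,1]>110)&(h[...,2]>70)
    W=world(n,d); m&=(abs(W[...,2]-z)<0.012)&(np.hypot(W[...,0]-.57,W[...,1]+.045)<.2)
    return W[m],m
def fit(P):
    xy=P[:,:2].astype(np.float32); (c,s,a)=cv2.minAreaRect(xy); b=cv2.boxPoints((c,s,a)); e=[b[1]-b[0],b[2]-b[1]]; l=max(e,key=np.linalg.norm); l=l if l[1]>0 else -l
    return np.round(c,4),np.round(s,4),np.degrees(np.arctan2(-l[0],l[1]))
E
python3 - <<'E'
from h import *
for cam in('top','scene'):
    p,d=snap(cam); P,m=copper(cam,p,d); print(cam,len(P),P[:,2].mean(),fit(P))
    W=world(cam,d); g=cv2.cvtColor(p,cv2.COLOR_BGR2HSV)[...,2]
    m=(abs(W[...,2]-.012)<.006)&(g<60)&(np.hypot(W[...,0]-.57,W[...,1]+.045)<.2)
    print('board',m.sum(),fit(W[m]))
s=env.state(); c=viewer.calibration('wrist'); R=cv2.Rodrigues(np.array(c['rvec']))[0]; C=-R.T@np.array(c['tvec']).ravel()
print('cam in tool',s['orientation'].T@(C-s['tool_pos']) if hasattr(s['orientation'],'T') else np.array(s['orientation']).T@(C-np.array(s['tool_pos'])), '\ncam axes in tool',np.round(R@np.array(s['orientation']),3),c['fx'])
E
```

```text
top 597 0.045798992777238826 (array([ 0.5414, -0.0642]), array([0.0263, 0.2197]), np.float32(24.073086))
board 3784 (array([ 0.5743, -0.0446]), array([0.2003, 0.2714]), np.float32(20.26851))
scene 554 0.04596837781004911 (array([ 0.543 , -0.0658]), array([0.0269, 0.2194]), np.float32(23.66037))
board 4211 (array([ 0.5778, -0.0456]), array([0.1989, 0.269 ]), np.float32(20.255121))
cam in tool [ 0.06944996 -0.00067423 -0.14182293] 
cam axes in tool [[ 0.     1.    -0.   ]
 [-0.962  0.    -0.273]
 [-0.273  0.     0.962]] 360.5267916118734
```

```bash
cat >> h.py <<'E'
def phi(s): o=np.array(s['orientation']); return np.degrees(np.arctan2(o[1,0],o[0,0]))
def plan(target,ph,n,jaw=0):
    """straight move from measured pose to target TCP and tool-x heading ph (deg), in n rows"""
    s=env.state(); p=np.array(s['tool_pos'],float); a=phi(s); R=[]; q=p.copy()
    for i in range(1,n+1):
        w=p+(np.array(target)-p)*i/n-q; c,sn=np.cos(np.radians(a)),np.sin(np.radians(a))
        ex,ey=np.array([c,sn,0]),np.array([sn,-c,0])
        dp=(phi(s)-ph)/n; r=[jaw]+[round(100*float(v),2) for v in (w@ex,w@ey,-w[2])]+[round(float(dp),2)]
        R.append(r); q=q+(ex*r[1]+ey*r[2])/100-np.array([0,0,r[3]/100]); a-=r[4]
    print(str(R).replace(' ',''))
E
python3 -c "
from h import *
plan([.566,-.005,.30],82,12)"
```

```text
[[0,-4.45,-3.01,-0.57,6.5],[0,-4.76,-2.49,-0.58,6.5],[0,-5.01,-1.93,-0.57,6.5],[0,-5.19,-1.35,-0.57,6.5],[0,-5.32,-0.76,-0.57,6.5],[0,-5.37,-0.15,-0.58,6.5],[0,-5.35,0.46,-0.57,6.5],[0,-5.26,1.06,-0.57,6.5],[0,-5.11,1.65,-0.57,6.5],[0,-4.89,2.22,-0.58,6.5],[0,-4.61,2.76,-0.57,6.5],[0,-4.27,3.26,-0.57,6.5]]
```

>>> {"api": "servo_tool", "payload": {"rows": [[0.5,-4.45,-3.0,-0.57,6.5],[0.7,-4.76,-2.5,-0.58,6.5],[0.7,-5.0,-1.93,-0.57,6.5],[0.7,-5.2,-1.35,-0.57,6.5],[0.7,-5.3,-0.76,-0.57,6.5],[0.7,-5.37,-0.15,-0.58,6.5],[0.7,-5.35,0.46,-0.57,6.5],[0.7,-5.26,1.06,-0.57,6.5],[0.7,-5.1,1.65,-0.57,6.5],[0.7,-4.9,2.2,-0.58,6.5],[0.7,-4.6,2.76,-0.57,6.5],[0.7,-4.27,3.26,-0.57,6.5]]}}

```text
t: 2.6
tool_pos: [0.5664, -0.0064, 0.3003]
orientation: [[0.143, 0.99, 0.0], [0.99, -0.143, 0.0], [0.0, 0.0, -1.0]]
force: [0.8, 0.8, -0.3]
opening: 0.0255
```

>>> {"api": "servo_tool", "payload": {"rows": [[0.7,0,0,0,0]]}}

```text
t: 2.72
tool_pos: [0.5669, -0.0074, 0.2998]
orientation: [[0.143, 0.99, 0.0], [0.99, -0.143, -0.0], [-0.0, 0.0, -1.0]]
force: [-0.8, 0.1, 0.3]
opening: 0.0257
```

```bash
python3 - <<'E'
from h import *
st(); p,d=snap('wrist','w1.png'); np.save('w1.npy',d)
P,m=copper('wrist',p,d); print('bar',len(P),fit(P) if len(P)>5 else 0)
W=world('wrist',d); np.save('w1W.npy',W)
m=(W[...,2]>.113)&(W[...,2]<.132)&(np.hypot(W[...,0]-.576,W[...,1]+.043)<.08); print('handle',m.sum(),fit(W[m]),W[m][:,2].max(),np.percentile(W[m][:,2],[50,90]))
for n in('end_a','throat','tee','clamp'): print(n,[(np.round(r['position'],4).tolist(),round(r['score'],2)) for r in viewer.spot_point(n,'wrist')][:3])
E
```

```text
t 2.73 tcp [ 0.5669 -0.0074  0.2998] F [-0.8  0.1  0.3] T [ 0.01  0.02 -0.02] op 0.0257
[[0.143, 0.99, 0.0], [0.99, -0.143, -0.0], [-0.0, 0.0, -1.0]] [-0.095  0.322  1.52  -0.     1.3    0.049]
bar 3152 (array([ 0.5395, -0.063 ]), array([0.0246, 0.2182]), np.float32(24.382172))
handle 1514 (array([ 0.5727, -0.0418]), array([0.1329, 0.0181]), np.float32(-11.238254)) 0.13198359248461353 [0.12872733 0.13039831]
end_a [([0.5629, -0.1002, 0.1262], 0.91), ([0.5837, 0.0149, 0.1214], 0.71)]
throat [([0.5853, -0.0403, 0.0435], 0.6)]
tee [([0.5718, -0.043, 0.1252], 0.96)]
clamp [([0.5738, -0.0449, 0.0001], 0.93)]
```

View pics/w1.png

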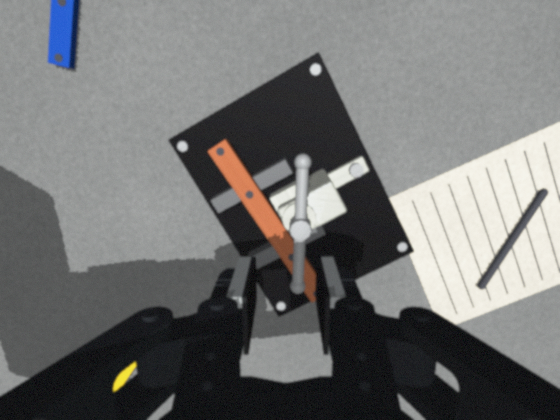

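```bash
python3 -c "
from h import *
plan([.5812,-.0022,.110],79.5,5,0.7)"
```

```text
[[0.7,0.08,0.31,3.8,0.52],[0.7,0.08,0.32,3.8,0.52],[0.7,0.08,0.31,3.8,0.52],[0.7,0.08,0.31,3.8,0.52],[0.7,0.09,0.31,3.81,0.52]]
```

>>> {"api": "servo_tool", "payload": {"rows": [[0.7,0.2,0.78,3.0,1.3],[0.7,0.2,0.78,3.0,1.3],[0.7,0,0,4.0,0],[0.7,0,0,5.0,0],[0.7,0,0,4.0,0],[0.8,0,0,0,0],[0.8,0,0,0,0]]}}

```text
t: 3.85
tool_pos: [0.5824, -0.0028, 0.1118]
orientation: [[0.183, 0.983, 0.002], [0.983, -0.183, -0.0], [0.0, 0.002, -1.0]]
force: [0.8, 0.3, 0.3]
opening: 0.0171
```

```bash
python3 -c "
from h import *
st()"
```

```text
t 3.85 tcp [ 0.5824 -0.0028  0.1118] F [0.8 0.3 0.3] T [0.06 0.02 0.04] op 0.0171
[[0.183, 0.983, 0.002], [0.983, -0.183, -0.0], [0.0, 0.002, -1.0]] [-0.085  0.552  1.667  0.     0.92   0.099]
```

>>> {"api": "servo_tool", "payload": {"rows": [[0.8,-0.02,0.44,0.025,6],[0.8,-0.02,0.44,0.025,6],[0.8,-0.02,0.44,0.025,6],[0.8,-0.02,0.44,0.025,6]]}}

```text
t: 4.35
tool_pos: [0.598, -0.0094, 0.1111]
orientation: [[0.57, 0.822, 0.001], [0.822, -0.57, 0.0], [0.001, 0.001, -1.0]]
force: [-3.4, 2.1, 0.4]
opening: 0.0173
```

```bash
python3 -c "
from h import *
st()"
```

```text
t 4.35 tcp [ 0.598  -0.0094  0.1111] F [-3.4  2.1  0.4] T [0.29 0.69 0.05] op 0.0173
[[0.57, 0.822, 0.001], [0.822, -0.57, 0.0], [0.001, 0.001, -1.0]] [-0.094  0.578  1.623  0.     0.94   0.513]
```

>>> {"api": "servo_tool", "payload": {"rows": [[0.8,-0.02,0.44,0.025,6],[0.8,-0.02,0.44,0.025,6],[0.8,-0.02,0.44,0.025,6],[0.8,-0.02,0.44,0.025,6],[0.8,-0.02,0.44,0.025,6],[0.8,-0.02,0.44,0.025,6],[0.8,-0.02,0.44,0.025,6]]}}

```text
t: 5.22
tool_pos: [0.6153, -0.034, 0.1094]
orientation: [[0.973, 0.229, 0.001], [0.229, -0.973, 0.0], [0.001, -0.0, -1.0]]
force: [-3.1, 3.6, -0.6]
opening: 0.0171
```

```bash
python3 -c "
from h import *
st()"
```

```text
t 5.22 tcp [ 0.6153 -0.034   0.1094] F [-3.1  3.6 -0.6] T [0.59 0.52 0.02] op 0.0171
[[0.973, 0.229, 0.001], [0.229, -0.973, 0.0], [0.001, -0.0, -1.0]] [-1.310e-01  6.090e-01  1.572e+00  1.000e-03  9.600e-01  1.208e+00]
```

>>> {"api": "servo_tool", "payload": {"rows": [[0.7,0,-0.3,-2,0],[0.6,0,0,-6,-5]]}}

```text
t: 5.48
tool_pos: [0.6135, -0.0312, 0.1886]
orientation: [[0.947, 0.32, -0.002], [0.32, -0.947, 0.0], [-0.002, -0.001, -1.0]]
force: [-0.1, 0.7, 1.3]
opening: 0.0339
```

```bash
python3 -c "
from h import *
plan([.5015,.0247,.150],114,10,0.3)"
```

```text
[[0.3,-0.88,-0.89,0.39,-9.53],[0.3,-0.73,-1.02,0.38,-9.53],[0.3,-0.54,-1.13,0.39,-9.53],[0.3,-0.35,-1.2,0.38,-9.53],[0.3,-0.15,-1.24,0.39,-9.53],[0.3,0.07,-1.25,0.38,-9.53],[0.3,0.27,-1.23,0.39,-9.53],[0.3,0.46,-1.16,0.39,-9.53],[0.3,0.65,-1.07,0.38,-9.53],[0.3,0.82,-0.94,0.39,-9.53]]
```

>>> {"api": "servo_tool", "payload": {"rows": [[0.3,-0.88,-0.89,0.2,-9.5],[0.3,-0.73,-1.02,0.2,-9.5],[0.3,-0.54,-1.13,0.2,-9.5],[0.3,-0.35,-1.2,0.2,-9.5],[0.3,-0.15,-1.24,0.2,-9.5],[0.3,0.07,-1.25,0.2,-9.5],[0.3,0.27,-1.23,0.2,-9.5],[0.3,0.46,-1.16,0.2,-9.5],[0.3,0.65,-1.07,0.2,-9.5],[0.3,0.82,-0.94,0.2,-9.5],[0.3,0,0,0,0]]}}

```text
t: 6.85
tool_pos: [0.5031, 0.0254, 0.1694]
orientation: [[-0.399, 0.917, 0.003], [0.917, 0.399, -0.0], [-0.001, 0.003, -1.0]]
force: [-0.2, -0.4, 0.2]
opening: 0.06
```

```bash
cat >> h.py <<'E'
def look(f=None):
    s=st(); p,d=snap('wrist',f); W=world('wrist',d)
    P,m=copper('wrist',p,d); print('bar',len(P),fit(P) if len(P)>5 else 0)
    for n in('end_a','tee','throat','clamp'): print(n,[(np.round(r['position'],4).tolist(),round(r['score'],2)) for r in viewer.spot_point(n,'wrist')][:2])
    return p,d,W
E
python3 -c "
from h import *
look('w2.png')
p,d=snap('top'); P,m=copper('top',p,d); print('top',len(P),fit(P))
plan([.5015,.0247,.024],114,5,0.3)"
```

```text
t 6.85 tcp [0.5031 0.0254 0.1694] F [-0.2 -0.4  0.2] T [-0.03 -0.01 -0.02] op 0.06
[[-0.399, 0.917, 0.003], [0.917, 0.399, -0.0], [-0.001, 0.003, -1.0]] [-0.042  0.344  1.834 -0.     0.961 -0.452]
bar 3938 (array([ 0.5319, -0.0455]), array([0.0239, 0.1762]), np.float32(23.87103))
end_a [([0.5176, -0.0595, 0.1221], 0.88), ([0.6344, -0.0248, 0.121], 0.84)]
tee [([0.5723, -0.0492, 0.1232], 0.91)]
throat [([0.5866, -0.0425, 0.045], 0.88)]
clamp [([0.5741, -0.0408, -0.0009], 0.81)]
top 250 (array([ 0.5636, -0.1166]), array([0.0237, 0.1049]), np.float32(24.0173))
[[0.3,0.01,-0.03,2.87,-0.13],[0.3,0.01,-0.03,2.87,-0.13],[0.3,0.01,-0.03,2.87,-0.13],[0.3,0.01,-0.03,2.88,-0.13],[0.3,0.02,-0.03,2.87,-0.13]]
```

View pics/w2.png

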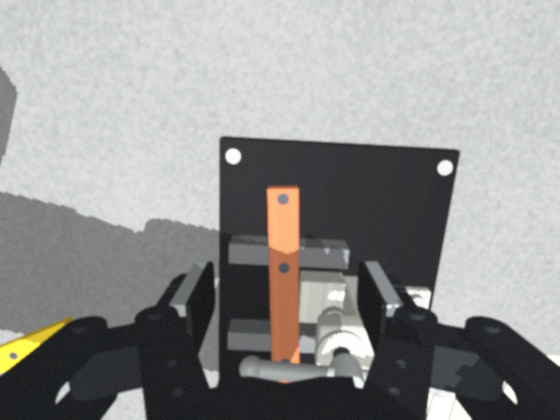

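>>> {"api": "servo_tool", "payload": {"rows": [[0.3,0,-0.15,4.0,0],[0.3,0,0,4.5,0],[0.3,0,0,4.0,0],[0.3,0,0,2.0,0],[0.8,0,0,0,0],[0.8,0,0,0,0],[0.8,0,0,0,0],[0.8,0,0,0,0]]}}

```text
t: 8.15
tool_pos: [0.5021, 0.0243, 0.0232]
orientation: [[-0.397, 0.918, 0.002], [0.918, 0.397, -0.0], [-0.001, 0.002, -1.0]]
force: [0.4, -0.1, 5.7]
opening: 0.0227
```

```bash
python3 -c "
from h import *
st()"
```

```text
t 8.15 tcp [0.5021 0.0243 0.0232] F [ 0.4 -0.1  5.7] T [-0.05 -0.02  0.04] op 0.0227
[[-0.397, 0.918, 0.002], [0.918, 0.397, -0.0], [-0.001, 0.002, -1.0]] [-0.044  0.59   1.911 -0.     0.638 -0.453]
```

>>> {"api": "servo_tool", "payload": {"rows": [[0.8,0.1,0.3,0,0.5],[0.8,0.15,0.5,0,0.5],[0.8,0.15,0.5,0,0.5],[0.8,0.15,0.5,0,0.5],[0.8,0.15,0.5,0,0.5],[0.8,0.1,0.5,0,0.5],[0.8,0.05,0.3,0,0.15],[0.8,0,0.2,0,0]]}}

```text
t: 9.15
tool_pos: [0.5278, 0.0442, 0.0226]
orientation: [[-0.346, 0.938, -0.002], [0.938, 0.346, -0.0], [0.001, -0.002, -1.0]]
force: [-6.5, -3.0, 9.6]
opening: 0.0226
```

```bash
cat >> h.py <<'E'
A=np.array([.5745,-.0435]); CY=np.radians(20.26)
def cl(xy): c,s=np.cos(CY),np.sin(CY); return np.round(np.array([[c,s],[-s,c]])@(np.array(xy)-A),4)
E
python3 -c "
from h import *
s=st(); print(cl(s['tool_pos'][:2]), cl(A+np.array(s['force'][:2])))
for c in('top','scene'):
  p,d=snap(c); P,m=copper(c,p,d); f=fit(P); print(c,len(P),f,cl(f[0]))"
```

```text
t 9.15 tcp [0.5278 0.0442 0.0226] F [-6.5 -3.   9.6] T [-0.69  1.12 -0.41] op 0.0226
[[-0.346, 0.938, -0.002], [0.938, 0.346, -0.0], [0.001, -0.002, -1.0]] [-0.004  0.625  1.838 -0.     0.681 -0.357]
[-0.0134  0.0985] [-7.1521 -0.5515]
top 270 (array([ 0.576 , -0.0886]), array([0.0244, 0.1304]), np.float32(19.806746)) [-0.0142 -0.0428]
scene 500 (array([ 0.5624, -0.0494]), array([0.0274, 0.2179]), np.float32(20.50845)) [-0.0134 -0.0013]
```

>>> {"api": "servo_tool", "payload": {"rows": [[0.8,0,0.3,-0.05,0],[0.8,0,0.3,0,0],[0.8,0,0.3,0,0],[0.8,0,0.15,0,0],[0.8,0,0.1,0,0]]}}

```text
t: 9.88
tool_pos: [0.5386, 0.0483, 0.023]
orientation: [[-0.346, 0.938, -0.002], [0.938, 0.346, -0.0], [0.001, -0.002, -1.0]]
force: [-5.7, -2.1, 5.9]
opening: 0.0228
```

>>> {"api": "servo_tool", "payload": {"rows": [[0.8,0,0.1,0,0]]}}

```text
t: 10.0
tool_pos: [0.5396, 0.0486, 0.023]
orientation: [[-0.346, 0.938, -0.002], [0.938, 0.346, -0.0], [0.001, -0.002, -1.0]]
force: [-5.7, -1.7, 6.3]
opening: 0.0229
```

>>> {"api": "servo_tool", "payload": {"rows": [[0.8,0,0.1,0,0]]}}

```text
t: 10.12
tool_pos: [0.5405, 0.049, 0.023]
orientation: [[-0.346, 0.938, -0.002], [0.938, 0.346, -0.0], [0.001, -0.002, -1.0]]
force: [-6.2, -1.5, 5.9]
opening: 0.0228
```

```bash
python3 -c "
from h import *
s=st(); print(cl(s['tool_pos'][:2]), cl(A+np.array(s['force'][:2])))"
```

```text
t 10.12 tcp [0.5405 0.049  0.023 ] F [-6.2 -1.5  5.9] T [-0.43  0.85 -0.37] op 0.0228
[[-0.346, 0.938, -0.002], [0.938, 0.346, -0.0], [0.001, -0.002, -1.0]] [ 0.005  0.64   1.803 -0.     0.7   -0.348]
[0.0001 0.0986] [-6.3219  0.7739]
```

Not yet bearing (drag is steady at about 6 N); keep creeping until the force rises.

>>> {"api": "servo_tool", "payload": {"rows": [[0.8,0,0.1,0,0],[0.8,0,0.1,0,0]]}}

```text
t: 10.38
tool_pos: [0.5412, 0.0494, 0.0228]
orientation: [[-0.345, 0.939, -0.005], [0.939, 0.345, -0.0], [0.001, -0.005, -1.0]]
force: [-11.8, -6.4, 9.2]
opening: 0.023
```

>>> {"api": "servo_tool", "payload": {"rows": [[0.8,0,0.1,0,0],[0.8,0,0.05,0,0]]}}

```text
t: 10.62
tool_pos: [0.542, 0.0499, 0.0226]
orientation: [[-0.345, 0.939, -0.006], [0.939, 0.345, -0.0], [0.002, -0.006, -1.0]]
force: [-12.1, -4.2, 7.2]
opening: 0.0224
```

```bash
python3 -c "
from h import *
s=st(); print(cl(s['tool_pos'][:2]), cl(A+np.array(s['force'][:2])))
for c in('scene',):
  p,d=snap(c); P,m=copper(c,p,d); f=fit(P); print(c,len(P),f,cl(f[0]))"
```

```text
t 10.62 tcp [0.542  0.0499 0.0226] F [-12.1  -4.2   7.2] T [-0.75  1.78 -0.84] op 0.0224
[[-0.345, 0.939, -0.006], [0.939, 0.345, -0.0], [0.002, -0.006, -1.0]] [ 0.006  0.644  1.796 -0.     0.708 -0.345]
[0.0018 0.0989] [-12.776    0.2182]
scene 504 (array([ 0.5759, -0.0457]), array([0.0263, 0.215 ]), np.float32(19.314257)) [ 0.0006 -0.0025]
```

>>> {"api": "servo_tool", "payload": {"rows": [[0.5,0,0,0,0],[0.3,0,0,0,0],[0.3,0,0,0,0],[0.3,0,0,-4,0],[0.3,0,0,-6,0],[0.5,0,0,-6,0],[0.7,0,0,-4,0],[0.7,0,0,0,0]]}}

```text
t: 11.68
tool_pos: [0.5461, 0.0505, 0.2259]
orientation: [[-0.347, 0.938, 0.006], [0.938, 0.347, 0.0], [-0.002, 0.006, -1.0]]
force: [-0.2, 0.2, -0.6]
opening: 0.026
```

```bash
python3 - <<'E'
from h import *
p,d,W=look('w3.png')
P,m=copper('wrist',p,d); f=fit(P); print('clamp frame',cl(f[0]))
for c in('scene','top'):
  p2,d2=snap(c); P,m=copper(c,p2,d2); f=fit(P); print(c,len(P),f,cl(f[0]))
b=(abs(W[...,2]-.012)<.005)&(p.max(2)<60)&(np.hypot(W[...,0]-.57,W[...,1]+.045)<.2); print('board',b.sum(),fit(W[b]))
E
```

```text
t 11.68 tcp [0.5461 0.0505 0.2259] F [-0.2  0.2 -0.6] T [-0.03  0.03 -0.  ] op 0.026
[[-0.347, 0.938, 0.006], [0.938, 0.347, 0.0], [-0.002, 0.006, -1.0]] [ 0.007  0.351  1.666  0.     1.119 -0.347]
bar 3111 (array([ 0.5715, -0.0426]), array([0.024 , 0.2191]), np.float32(18.751541))
end_a [([0.5729, -0.0443, -0.0037], 0.25)]
tee [([0.5733, -0.0432, 0.1191], 0.87)]
throat [([0.5877, -0.0414, 0.0431], 0.68)]
clamp [([0.5712, -0.0461, -0.0009], 0.73)]
clamp frame [-0.0042  0.0025]
scene 543 (array([ 0.5747, -0.0443]), array([0.0276, 0.2189]), np.float32(18.73702)) [-0.0001 -0.0008]
top 208 (array([ 0.586 , -0.0811]), array([0.0229, 0.1369]), np.float32(18.972239)) [-0.0022 -0.0393]
board 20055 (array([ 0.572 , -0.0441]), array([0.1969, 0.2678]), np.float32(20.370262))
```

View pics/w3.png

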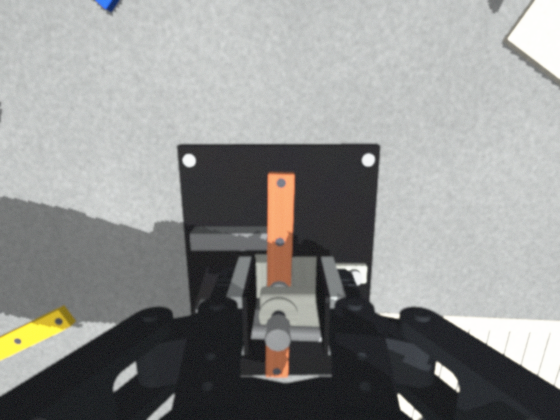

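The picture shows the bar in the jaw beneath the foot, tilted about 1.5° with the −y end short. I'll square it by nudging the −y end with a loose fork, which also confirms it bears on the throat.

```bash
python3 -c "
from h import *
plan([.6056,-.1365,.20],109.7,5,0.6)"
```

```text
[[0.6,-3.93,-0.15,0.43,0.11],[0.6,-3.93,-0.13,0.43,0.11],[0.6,-3.93,-0.13,0.44,0.11],[0.6,-3.93,-0.13,0.43,0.11],[0.6,-3.94,-0.11,0.43,0.11]]
```

>>> {"api": "servo_tool", "payload": {"rows": [[0.55,-3.93,-0.15,0.4,0.1],[0.55,-3.93,-0.13,0.4,0.1],[0.55,-3.93,-0.13,0.4,0.1],[0.55,-3.93,-0.13,0.4,0.1],[0.55,-3.93,-0.1,0.4,0.1],[0.55,0,0,5,0],[0.55,0,0,5,0],[0.55,0,0,5,0],[0.55,0,0,2.5,0],[0.55,0,0,0,0]]}}

```text
t: 13.28
tool_pos: [0.6048, -0.136, 0.0255]
orientation: [[-0.338, 0.941, -0.004], [0.941, 0.338, 0.001], [0.003, -0.004, -1.0]]
force: [0.1, 0.2, 0.2]
opening: 0.0386
```

>>> {"api": "servo_tool", "payload": {"rows": [[0.55,0,0.2,0,0],[0.55,0,0.2,0,0],[0.55,0,0.1,0,0]]}}

```text
t: 13.65
tool_pos: [0.6115, -0.1348, 0.0287]
orientation: [[-0.338, 0.941, 0.002], [0.941, 0.338, -0.001], [-0.001, 0.001, -1.0]]
force: [0.3, 0.1, -0.3]
opening: 0.0383
```

```bash
python3 -c "
from h import *
s=st(); print(cl(s['tool_pos'][:2]), cl(A+np.array(s['force'][:2])))"
```

```text
t 13.65 tcp [ 0.6115 -0.1348  0.0287] F [ 0.3  0.1 -0.3] T [ 0.   -0.03 -0.  ] op 0.0383
[[-0.338, 0.941, 0.002], [0.941, 0.338, -0.001], [-0.001, 0.001, -1.0]] [-0.291  0.739  1.572 -0.     0.829 -0.636]
[ 0.0031 -0.0984] [0.295  0.0096]
```

>>> {"api": "servo_tool", "payload": {"rows": [[0.55,0,0.1,0,0],[0.55,0,0.1,0,0]]}}

```text
t: 13.9
tool_pos: [0.6128, -0.1341, 0.0279]
orientation: [[-0.338, 0.941, 0.0], [0.941, 0.338, -0.0], [-0.0, -0.0, -1.0]]
force: [-1.5, 0.5, 0.6]
opening: 0.0385
```

>>> {"api": "servo_tool", "payload": {"rows": [[0.55,0,0.1,0,0],[0.55,0,0.1,0,0]]}}

```text
t: 14.15
tool_pos: [0.6146, -0.1334, 0.0277]
orientation: [[-0.338, 0.941, -0.0], [0.941, 0.338, -0.0], [0.0, -0.0, -1.0]]
force: [-1.0, -1.5, 0.9]
opening: 0.0383
```

>>> {"api": "servo_tool", "payload": {"rows": [[0.55,0,0.1,0,0]]}}

```text
t: 14.28
tool_pos: [0.6156, -0.1331, 0.0277]
orientation: [[-0.338, 0.941, -0.0], [0.941, 0.338, -0.0], [-0.0, -0.0, -1.0]]
force: [-0.8, -0.2, -0.0]
opening: 0.0385
```

```bash
python3 -c "
from h import *
s=st(); print(cl(s['tool_pos'][:2]), cl(A+np.array(s['force'][:2])))
p,d=snap('scene'); P,m=copper('scene',p,d); f=fit(P); print(len(P),f,cl(f[0]))"
```

```text
t 14.28 tcp [ 0.6156 -0.1331  0.0277] F [-0.8 -0.2 -0. ] T [-0.17  0.1   0.03] op 0.0385
[[-0.338, 0.941, -0.0], [0.941, 0.338, -0.0], [-0.0, -0.0, -1.0]] [-0.287  0.746  1.56  -0.     0.835 -0.632]
[ 0.0075 -0.0983] [-0.8293  0.1107]
317 (array([ 0.5754, -0.0437]), array([0.0268, 0.2185]), np.float32(20.763374)) [ 0.0008 -0.0005]
```

>>> {"api": "servo_tool", "payload": {"rows": [[0.5,0,-0.6,0,0],[0.5,0,0,-5,-5],[0.6,0,0,-6,-10],[0.7,0,0,-5.5,-10]]}}

```text
t: 14.82
tool_pos: [0.6095, -0.1351, 0.1947]
orientation: [[-0.708, 0.706, 0.0], [0.706, 0.708, 0.0], [-0.0, 0.0, -1.0]]
force: [1.0, -0.5, -0.1]
opening: 0.0254
```

```bash
python3 -c "
from h import *
u=np.radians(196.5)
plan([A[0]+.042*np.cos(u),A[1]+.042*np.sin(u),.17],196.5,8,0.7)"
```

```text
[[0.7,1.37,0.04,0.31,-7.68],[0.7,1.35,0.22,0.31,-7.68],[0.7,1.31,0.41,0.31,-7.68],[0.7,1.25,0.57,0.31,-7.68],[0.7,1.15,0.73,0.31,-7.68],[0.7,1.05,0.89,0.31,-7.68],[0.7,0.92,1.01,0.31,-7.68],[0.7,0.78,1.13,0.3,-7.68]]
```

>>> {"api": "servo_tool", "payload": {"rows": [[0.7,1.37,0.04,0.3,-7.7],[0.7,1.35,0.22,0.3,-7.7],[0.7,1.31,0.41,0.3,-7.7],[0.7,1.25,0.57,0.3,-7.7],[0.7,1.15,0.73,0.3,-7.7],[0.7,1.05,0.89,0.3,-7.7],[0.7,0.92,1.0,0.3,-7.7],[0.7,0.78,1.13,0.3,-7.7],[0.7,0,0,0,0]]}}

```text
t: 15.95
tool_pos: [0.5343, -0.0548, 0.1686]
orientation: [[-0.96, -0.281, -0.001], [-0.281, 0.96, 0.0], [0.0, 0.0, -1.0]]
force: [1.0, -0.5, -0.5]
opening: 0.0256
```

```bash
python3 - <<'E'
from h import *
p,d,W=look('w4.png')
for c in('top','scene'):
    p2,d2=snap(c); P,m=copper(c,p2,d2); f=fit(P); print(c,len(P),f,cl(f[0]))
    for n in('end_a','tee'): print(c,n,[(np.round(r['position'],4).tolist(),round(r['score'],2)) for r in viewer.spot_point(n,c)][:2])
u=np.radians(196.5)
plan([A[0]+.042*np.cos(u),A[1]+.042*np.sin(u),.107],196.5,2,0.7)
E
```

```text
t 15.95 tcp [ 0.5343 -0.0548  0.1686] F [ 1.  -0.5 -0.5] T [ 0.02  0.02 -0.01] op 0.0256
[[-0.96, -0.281, -0.001], [-0.281, 0.96, 0.0], [0.0, 0.0, -1.0]] [-0.189  0.403  1.747  0.     0.993 -2.045]
bar 2979 (array([ 0.5744, -0.0435]), array([0.0249, 0.2206]), np.float32(20.416945))
end_a [([0.6298, -0.0249, 0.1225], 0.58), ([0.5158, -0.0604, 0.1231], 0.56)]
tee [([0.5719, -0.0451, 0.1233], 0.6)]
throat [([0.5873, -0.04, 0.0458], 0.7), ([0.6321, -0.0253, 0.122], 0.48)]
clamp [([0.5762, -0.0426, 0.0036], 0.79)]
top 56 (array([0.5386, 0.0496]), array([0.0247, 0.0235]), np.float32(-73.02822)) [-0.0014  0.0998]
top end_a []
top tee [([0.5316, -0.4173, -0.0015], 0.29)]
scene 531 (array([ 0.5758, -0.0435]), array([0.0259, 0.2181]), np.float32(20.348238)) [ 0.0012 -0.0005]
scene end_a [([0.5221, -0.056, 0.1186], 0.72), ([0.6301, -0.0252, 0.1234], 0.6)]
scene tee [([0.5717, -0.0417, 0.122], 0.53)]
[[0.7,0.04,0.0,3.09,-180.08],[0.7,-0.04,-0.0,3.08,-180.08]]
```

View pics/w4.png

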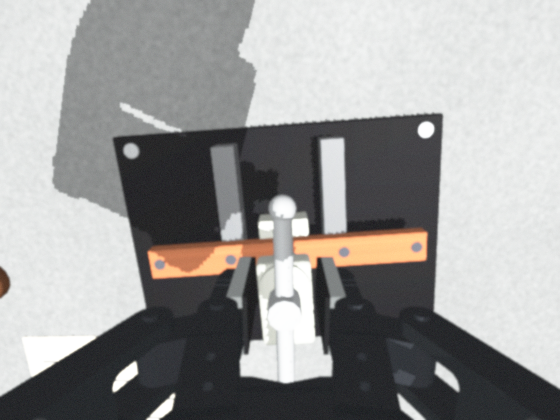

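The bar is square in the jaw at px (150–427, 230–277). The handle lies centred between the open fingers, ball at (283,208). Descending the fork.

>>> {"api": "servo_tool", "payload": {"rows": [[0.7,0,0,3,0],[0.7,0,0,3.1,0],[0.8,0,0,0,0],[0.8,0,0,0,0],[0.8,-0.02,0.44,0.025,6],[0.8,-0.02,0.44,0.025,6],[0.8,-0.02,0.44,0.025,6],[0.8,-0.02,0.44,0.025,6],[0.8,-0.02,0.44,0.025,6],[0.8,-0.02,0.44,0.025,6]]}}

```text
t: 17.75
tool_pos: [0.5365, -0.0297, 0.1078]
orientation: [[-0.941, 0.339, 0.003], [0.339, 0.941, -0.001], [-0.003, -0.0, -1.0]]
force: [0.7, -5.6, -2.1]
opening: 0.0172
```

```bash
cat >> h.py <<'E'
def tq():
    s=st(); r=np.array(s['tool_pos'])[:2]-A; F=np.array(s['force'])[:2]
    print('r',round(np.hypot(*r)*1000,1),'angle',round(np.degrees(np.arctan2(r[1],r[0]))%360,1),'phi',round(phi(s)%360,1),'torque about axis',round(r[0]*F[1]-r[1]*F[0],3),'tangential',round((r[0]*F[1]-r[1]*F[0])/np.hypot(*r),2),'radial',round(r@F/np.hypot(*r),2))
E
python3 -c "
from h import *
tq()"
```

```text
t 17.75 tcp [ 0.5365 -0.0297  0.1078] F [ 0.7 -5.6 -2.1] T [-0.77 -0.17  0.09] op 0.0172
[[-0.941, 0.339, 0.003], [0.339, 0.941, -0.001], [-0.003, -0.0, -1.0]] [-1.420e-01  4.890e-01  1.791e+00 -1.000e-03  8.580e-01 -1.366e+00]
r 40.4 angle 160.1 phi 160.2 torque about axis 0.202 tangential 5.0 radial -2.57
```

>>> {"api": "servo_tool", "payload": {"rows": [[0.8,0.0,0.44,0.025,6],[0.8,0.0,0.44,0.025,6],[0.8,-0.02,0.44,0.025,6],[0.8,-0.02,0.44,0.025,6],[0.8,0,0.44,0.025,6],[0.8,-0.02,0.44,0.025,6],[0.8,-0.02,0.44,0.025,6],[0.8,0,0.44,0.025,6],[0.8,-0.02,0.44,0.025,6],[0.8,-0.02,0.44,0.025,6]]}}

```text
t: 19.0
tool_pos: [0.5671, -0.0017, 0.1052]
orientation: [[-0.177, 0.984, 0.001], [0.984, 0.177, -0.001], [-0.001, 0.001, -1.0]]
force: [-3.2, -3.3, 1.0]
opening: 0.0174
```

```bash
python3 -c "
from h import *
tq()"
```

```text
t 19.0 tcp [ 0.5671 -0.0017  0.1052] F [-3.2 -3.3  1. ] T [-0.58  0.59  0.06] op 0.0174
[[-0.177, 0.984, 0.001], [0.984, 0.177, -0.001], [-0.001, 0.001, -1.0]] [-8.500e-02  5.390e-01  1.712e+00 -1.000e-03  8.900e-01 -2.620e-01]
r 42.4 angle 100.0 phi 100.2 torque about axis 0.158 tangential 3.72 radial -2.72
```

>>> {"api": "servo_tool", "payload": {"rows": [[0.8,-0.01,0.33,0.019,4.5],[0.8,-0.01,0.33,0.019,4.5]]}}

```text
t: 19.25
tool_pos: [0.5735, -0.0009, 0.1048]
orientation: [[-0.021, 1.0, 0.0], [1.0, 0.021, -0.001], [-0.001, 0.0, -1.0]]
force: [-3.6, -3.3, 0.6]
opening: 0.0174
```

>>> {"api": "servo_tool", "payload": {"rows": [[0.8,-0.01,0.33,0.019,4.5],[0.8,-0.01,0.33,0.019,4.5]]}}

```text
t: 19.5
tool_pos: [0.5799, -0.0011, 0.1044]
orientation: [[0.135, 0.991, 0.0], [0.991, -0.135, -0.001], [-0.001, 0.0, -1.0]]
force: [-3.9, -2.5, 1.2]
opening: 0.0167
```

>>> {"api": "servo_tool", "payload": {"rows": [[0.8,-0.01,0.33,0.019,4.5],[0.8,-0.01,0.33,0.019,4.5]]}}

```text
t: 19.75
tool_pos: [0.5863, -0.0024, 0.104]
orientation: [[0.289, 0.957, -0.0], [0.957, -0.289, -0.0], [-0.001, 0.0, -1.0]]
force: [-4.1, -2.1, 1.4]
opening: 0.0172
```

```bash
python3 -c "
from h import *
tq()"
```

```text
t 19.75 tcp [ 0.5863 -0.0024  0.104 ] F [-4.1 -2.1  1.4] T [-0.27  0.8   0.04] op 0.0172
[[0.289, 0.957, -0.0], [0.957, -0.289, -0.0], [-0.001, 0.0, -1.0]] [-8.300e-02  5.700e-01  1.659e+00 -1.000e-03  9.130e-01  2.100e-01]
r 42.8 angle 73.9 phi 73.2 torque about axis 0.144 tangential 3.36 radial -3.19
```

>>> {"api": "servo_tool", "payload": {"rows": [[0.8,0,0.31,0.017,4]]}}

```text
t: 19.88
tool_pos: [0.5893, -0.0033, 0.1038]
orientation: [[0.355, 0.935, -0.0], [0.935, -0.355, -0.0], [-0.0, 0.0, -1.0]]
force: [-5.1, -1.4, 1.4]
opening: 0.0173
```

>>> {"api": "servo_tool", "payload": {"rows": [[0.8,-0.01,0.31,0.017,4]]}}

```text
t: 20.0
tool_pos: [0.5921, -0.0044, 0.1037]
orientation: [[0.419, 0.908, -0.0], [0.908, -0.419, -0.0], [-0.0, -0.0, -1.0]]
force: [-5.2, -1.0, 1.3]
opening: 0.0172
```

>>> {"api": "servo_tool", "payload": {"rows": [[0.8,-0.01,0.31,0.017,4]]}}

```text
t: 20.12
tool_pos: [0.5949, -0.0057, 0.1035]
orientation: [[0.481, 0.877, -0.0], [0.877, -0.481, -0.0], [-0.0, -0.0, -1.0]]
force: [-4.5, -1.2, 2.5]
opening: 0.0173
```

```bash
sed -i "s/^    print('r',/    print('TAU',round(r[0]*F[1]-r[1]*F[0]+s['torque'][2],3)); print('r',/" h.py; python3 -c "
from h import *
tq()"
```

```text
t 20.12 tcp [ 0.5949 -0.0057  0.1035] F [-4.5 -1.2  2.5] T [-0.05  0.76  0.03] op 0.0173
[[0.481, 0.877, -0.0], [0.877, -0.481, -0.0], [-0.0, -0.0, -1.0]] [-0.088  0.584  1.635 -0.     0.923  0.414]
TAU 0.174
r 43.0 angle 61.7 phi 61.2 torque about axis 0.144 tangential 3.36 radial -3.19
```

>>> {"api": "servo_tool", "payload": {"rows": [[0.8,0,0.31,0.01,4]]}}

```text
t: 20.25
tool_pos: [0.5975, -0.0071, 0.1033]
orientation: [[0.541, 0.841, -0.0], [0.841, -0.541, -0.0], [-0.0, -0.0, -1.0]]
force: [-5.0, -1.4, 1.1]
opening: 0.0174
```

>>> {"api": "servo_tool", "payload": {"rows": [[0.8,-0.01,0.31,0.01,4]]}}

```text
t: 20.38
tool_pos: [0.6, -0.0088, 0.1032]
orientation: [[0.598, 0.801, -0.001], [0.801, -0.598, -0.0], [-0.0, -0.0, -1.0]]
force: [-4.1, -0.2, 1.2]
opening: 0.0168
```

>>> {"api": "servo_tool", "payload": {"rows": [[0.8,-0.02,0.31,0.01,4]]}}

```text
t: 20.5
tool_pos: [0.6024, -0.0107, 0.1031]
orientation: [[0.653, 0.757, -0.001], [0.757, -0.653, 0.0], [-0.0, -0.0, -1.0]]
force: [-4.8, 0.7, -0.3]
opening: 0.0172
```

```bash
python3 -c "
from h import *
tq()"
```

```text
t 20.5 tcp [ 0.6024 -0.0107  0.1031] F [-4.8  0.7 -0.3] T [0.14 0.7  0.07] op 0.0172
[[0.653, 0.757, -0.001], [0.757, -0.653, 0.0], [-0.0, -0.0, -1.0]] [-0.095  0.597  1.613  0.     0.932  0.616]
TAU 0.253
r 43.0 angle 49.6 phi 49.2 torque about axis 0.179 tangential 4.16 radial -2.58
```

>>> {"api": "servo_tool", "payload": {"rows": [[0.8,-0.01,0.31,0.012,4]]}}

```text
t: 20.62
tool_pos: [0.6047, -0.0128, 0.103]
orientation: [[0.704, 0.71, -0.0], [0.71, -0.704, 0.0], [-0.0, -0.0, -1.0]]
force: [-4.6, 0.8, 0.4]
opening: 0.0168
```

>>> {"api": "servo_tool", "payload": {"rows": [[0.8,-0.01,0.31,0.012,4]]}}

```text
t: 20.75
tool_pos: [0.6068, -0.015, 0.1028]
orientation: [[0.752, 0.659, -0.001], [0.659, -0.752, 0.0], [-0.0, -0.001, -1.0]]
force: [-4.5, 1.7, -0.3]
opening: 0.017
```

>>> {"api": "servo_tool", "payload": {"rows": [[0.8,-0.01,0.31,0.012,4]]}}

```text
t: 20.88
tool_pos: [0.6088, -0.0173, 0.1027]
orientation: [[0.796, 0.605, -0.001], [0.605, -0.796, 0.0], [-0.0, -0.001, -1.0]]
force: [-4.6, 2.3, -0.2]
opening: 0.0173
```

```bash
python3 -c "
from h import *
tq()"
```

```text
t 20.88 tcp [ 0.6088 -0.0173  0.1027] F [-4.6  2.3 -0.2] T [0.32 0.68 0.08] op 0.0173
[[0.796, 0.605, -0.001], [0.605, -0.796, 0.0], [-0.0, -0.001, -1.0]] [-0.105  0.607  1.595  0.     0.94   0.816]
TAU 0.285
r 43.1 angle 37.4 phi 37.2 torque about axis 0.2 tangential 4.63 radial -2.21
```

>>> {"api": "servo_tool", "payload": {"rows": [[0.8,-0.01,0.31,0.012,4]]}}

```text
t: 21.0
tool_pos: [0.6106, -0.0198, 0.1025]
orientation: [[0.836, 0.548, -0.001], [0.548, -0.836, 0.0], [-0.0, -0.001, -1.0]]
force: [-3.8, 1.6, 0.1]
opening: 0.0171
```

>>> {"api": "servo_tool", "payload": {"rows": [[0.8,-0.01,0.31,0.012,4]]}}

```text
t: 21.12
tool_pos: [0.6122, -0.0224, 0.1024]
orientation: [[0.873, 0.488, -0.001], [0.488, -0.873, 0.0], [-0.0, -0.001, -1.0]]
force: [-3.2, 2.1, -1.0]
opening: 0.0172
```

>>> {"api": "servo_tool", "payload": {"rows": [[0.8,-0.01,0.31,0.012,4]]}}

```text
t: 21.25
tool_pos: [0.6136, -0.0251, 0.1022]
orientation: [[0.904, 0.426, -0.001], [0.426, -0.904, 0.001], [-0.0, -0.001, -1.0]]
force: [-3.6, 3.7, -1.3]
opening: 0.0174
```

```bash
python3 -c "
from h import *
tq()"
```

```text
t 21.25 tcp [ 0.6136 -0.0251  0.1022] F [-3.6  3.7 -1.3] T [0.45 0.63 0.04] op 0.0174
[[0.904, 0.426, -0.001], [0.426, -0.904, 0.001], [-0.0, -0.001, -1.0]] [-1.170e-01  6.160e-01  1.581e+00  1.000e-03  9.460e-01  1.013e+00]
TAU 0.252
r 43.2 angle 25.2 phi 25.2 torque about axis 0.211 tangential 4.88 radial -1.7
```

>>> {"api": "servo_tool", "payload": {"rows": [[0.8,-0.01,0.31,0.012,4]]}}

```text
t: 21.38
tool_pos: [0.6149, -0.0279, 0.1021]
orientation: [[0.932, 0.362, -0.001], [0.362, -0.932, 0.001], [-0.0, -0.001, -1.0]]
force: [-3.3, 2.8, -1.5]
opening: 0.0171
```

>>> {"api": "servo_tool", "payload": {"rows": [[0.8,-0.01,0.31,0.012,4]]}}

```text
t: 21.5
tool_pos: [0.6159, -0.0308, 0.1019]
orientation: [[0.955, 0.296, -0.001], [0.296, -0.955, 0.001], [-0.0, -0.001, -1.0]]
force: [-3.5, 3.5, -1.2]
opening: 0.0169
```

```bash
python3 -c "
from h import *
tq()"
```

```text
t 21.5 tcp [ 0.6159 -0.0308  0.1019] F [-3.5  3.5 -1.2] T [0.52 0.6  0.06] op 0.0169
[[0.955, 0.296, -0.001], [0.296, -0.955, 0.001], [-0.0, -0.001, -1.0]] [-1.260e-01  6.200e-01  1.573e+00  1.000e-03  9.490e-01  1.144e+00]
TAU 0.255
r 43.3 angle 17.0 phi 17.2 torque about axis 0.191 tangential 4.42 radial -2.31
```

>>> {"api": "servo_tool", "payload": {"rows": [[0.8,-0.01,0.31,0.012,4]]}}

```text
t: 21.62
tool_pos: [0.6167, -0.0338, 0.1018]
orientation: [[0.973, 0.229, -0.001], [0.229, -0.973, 0.001], [-0.0, -0.001, -1.0]]
force: [-2.7, 3.7, -2.3]
opening: 0.0175
```

>>> {"api": "servo_tool", "payload": {"rows": [[0.8,-0.02,0.31,0.012,4]]}}

```text
t: 21.75
tool_pos: [0.6173, -0.0368, 0.1017]
orientation: [[0.987, 0.161, -0.0], [0.161, -0.987, 0.001], [-0.0, -0.001, -1.0]]
force: [-2.3, 3.6, -2.1]
opening: 0.0169
```

>>> {"api": "servo_tool", "payload": {"rows": [[0.8,-0.01,0.31,0.012,4]]}}

```text
t: 21.88
tool_pos: [0.6177, -0.0398, 0.1015]
orientation: [[0.996, 0.091, -0.0], [0.091, -0.996, 0.001], [-0.0, -0.001, -1.0]]
force: [-3.9, 4.2, -2.6]
opening: 0.0173
```

```bash
python3 -c "
from h import *
tq()"
```

```text
t 21.88 tcp [ 0.6177 -0.0398  0.1015] F [-3.9  4.2 -2.6] T [0.62 0.42 0.05] op 0.0173
[[0.996, 0.091, -0.0], [0.091, -0.996, 0.001], [-0.0, -0.001, -1.0]] [-1.400e-01  6.240e-01  1.567e+00  1.000e-03  9.510e-01  1.339e+00]
TAU 0.244
r 43.4 angle 4.9 phi 5.2 torque about axis 0.196 tangential 4.52 radial -3.52
```

>>> {"api": "servo_tool", "payload": {"rows": [[0.8,-0.02,0.31,0.017,4]]}}

```text
t: 22.0
tool_pos: [0.6179, -0.0429, 0.1014]
orientation: [[1.0, 0.022, -0.0], [0.022, -1.0, 0.001], [-0.0, -0.001, -1.0]]
force: [-2.5, 5.0, -2.9]
opening: 0.0173
```

>>> {"api": "servo_tool", "payload": {"rows": [[0.8,-0.02,0.31,0.017,4]]}}

```text
t: 22.12
tool_pos: [0.6178, -0.046, 0.1012]
orientation: [[0.999, -0.048, 0.0], [-0.048, -0.999, 0.001], [0.0, -0.001, -1.0]]
force: [-0.5, 4.6, -3.2]
opening: 0.0169
```

>>> {"api": "servo_tool", "payload": {"rows": [[0.8,-0.02,0.31,0.017,4]]}}

```text
t: 22.25
tool_pos: [0.6176, -0.0491, 0.1011]
orientation: [[0.993, -0.118, 0.0], [-0.118, -0.993, 0.001], [0.0, -0.001, -1.0]]
force: [-0.7, 4.3, -2.8]
opening: 0.0173
```

```bash
python3 -c "
from h import *
tq()"
```

```text
t 22.25 tcp [ 0.6176 -0.0491  0.1011] F [-0.7  4.3 -2.8] T [0.75 0.2  0.02] op 0.0173
[[0.993, -0.118, 0.0], [-0.118, -0.993, 0.001], [0.0, -0.001, -1.0]] [-1.550e-01  6.250e-01  1.566e+00  1.000e-03  9.500e-01  1.533e+00]
TAU 0.207
r 43.4 angle 352.7 phi 353.2 torque about axis 0.183 tangential 4.21 radial -1.3
```

>>> {"api": "servo_tool", "payload": {"rows": [[0.8,-0.01,0.31,0.017,4]]}}

```text
t: 22.38
tool_pos: [0.6171, -0.0521, 0.1009]
orientation: [[0.982, -0.187, 0.0], [-0.187, -0.982, 0.001], [0.0, -0.001, -1.0]]
force: [-1.6, 4.4, -2.2]
opening: 0.0172
```

>>> {"api": "servo_tool", "payload": {"rows": [[0.8,-0.01,0.31,0.017,4]]}}

```text
t: 22.5
tool_pos: [0.6165, -0.055, 0.1008]
orientation: [[0.967, -0.255, 0.0], [-0.255, -0.967, 0.001], [0.0, -0.001, -1.0]]
force: [-1.6, 5.9, -1.6]
opening: 0.0172
```

>>> {"api": "servo_tool", "payload": {"rows": [[0.8,-0.01,0.31,0.017,4]]}}

```text
t: 22.62
tool_pos: [0.6157, -0.0578, 0.1007]
orientation: [[0.947, -0.322, 0.001], [-0.322, -0.947, 0.001], [0.0, -0.001, -1.0]]
force: [-0.6, 6.8, -1.5]
opening: 0.0171
```

```bash
python3 -c "
from h import *
tq()"
```

```text
t 22.62 tcp [ 0.6157 -0.0578  0.1007] F [-0.6  6.8 -1.5] T [1.12 0.21 0.12] op 0.0171
[[0.947, -0.322, 0.001], [-0.322, -0.947, 0.001], [0.0, -0.001, -1.0]] [-0.169  0.624  1.57   0.002  0.947  1.728]
TAU 0.389
r 43.6 angle 340.8 phi 341.2 torque about axis 0.272 tangential 6.24 radial -2.82
```

>>> {"api": "servo_tool", "payload": {"rows": [[0.8,-0.01,0.16,0,2]]}}

```text
t: 22.75
tool_pos: [0.6151, -0.0593, 0.1007]
orientation: [[0.935, -0.354, 0.001], [-0.354, -0.935, 0.001], [0.0, -0.001, -1.0]]
force: [1.0, 6.6, -1.5]
opening: 0.0173
```

```bash
python3 -c "
from h import *
tq()"
```

```text
t 22.75 tcp [ 0.6151 -0.0593  0.1007] F [ 1.   6.6 -1.5] T [1.12 0.11 0.05] op 0.0173
[[0.935, -0.354, 0.001], [-0.354, -0.935, 0.001], [0.0, -0.001, -1.0]] [-0.172  0.623  1.571  0.002  0.947  1.759]
TAU 0.337
r 43.5 angle 338.8 phi 339.3 torque about axis 0.282 tangential 6.48 radial -1.42
```

>>> {"api": "servo_tool", "payload": {"rows": [[0.8,-0.01,0.16,0,2]]}}

```text
t: 22.88
tool_pos: [0.6146, -0.0606, 0.1007]
orientation: [[0.923, -0.386, 0.001], [-0.386, -0.923, 0.001], [0.0, -0.002, -1.0]]
force: [-0.1, 7.5, -2.8]
opening: 0.0169
```

```bash
python3 -c "
from h import *
tq()"
```

```text
t 22.88 tcp [ 0.6146 -0.0606  0.1007] F [-0.1  7.5 -2.8] T [1.24 0.03 0.08] op 0.0169
[[0.923, -0.386, 0.001], [-0.386, -0.923, 0.001], [0.0, -0.002, -1.0]] [-0.174  0.623  1.573  0.002  0.946  1.791]
TAU 0.376
r 43.6 angle 336.9 phi 337.3 torque about axis 0.298 tangential 6.84 radial -3.08
```

Effort is about 2.7 N above free running and still consistent after about 10° of tightening past touch, so the bar is held firmly. Releasing now.

>>> {"api": "servo_tool", "payload": {"rows": [[0.8,0,-0.15,0,0],[0.7,0,-0.1,0,0],[0.7,0,0,0,0],[0.65,0,0,-3,0],[0.65,0,0,-6,0],[0.65,2,0,-6,0],[0.65,2,0,0,0],[0.65,0,0,0,0]]}}

```text
t: 23.88
tool_pos: [0.6523, -0.0752, 0.2488]
orientation: [[0.923, -0.385, 0.001], [-0.385, -0.923, -0.0], [0.001, 0.0, -1.0]]
force: [0.2, -0.1, -0.5]
opening: 0.03
```

```bash
python3 - <<'E'
from h import *
p,d,W=look('w5.png')
for c in('top','scene'):
    p2,d2=snap(c,c+'5.png'); P,m=copper(c,p2,d2); f=fit(P); print(c,len(P),f,cl(f[0]))
for n in('mug','calculator','stamp'): print(n,[(np.round(r['position'],3).tolist(),round(r['score'],2)) for r in viewer.spot_point(n,'scene')][:1])
E
```

```text
t 23.88 tcp [ 0.6523 -0.0752  0.2488] F [ 0.2 -0.1 -0.5] T [-0.   -0.03  0.04] op 0.03
[[0.923, -0.385, 0.001], [-0.385, -0.923, -0.0], [0.001, 0.0, -1.0]] [-0.186  0.532  1.33  -0.     1.279  1.781]
bar 2402 (array([ 0.581 , -0.0648]), array([0.0247, 0.1709]), np.float32(20.581987))
end_a [([0.5152, -0.0243, 0.111], 0.88), ([0.6297, -0.0615, 0.1144], 0.81)]
tee [([0.5753, -0.0425, 0.1159], 0.91), ([0.518, -0.0252, 0.109], 0.58)]
throat [([0.5882, -0.0403, 0.0457], 0.94)]
clamp [([0.573, -0.046, 0.0002], 0.62)]
top 0 (array([0., 0.]), array([0., 0.]), np.float32(180.0)) [-0.5239  0.2397]
scene 549 (array([ 0.5753, -0.0445]), array([0.0277, 0.2179]), np.float32(20.706427)) [ 0.0004 -0.0012]
mug [([0.624, 0.342, 0.001], 0.72)]
calculator [([0.527, -0.423, -0.001], 0.64)]
stamp [([0.695, -0.298, -0.003], 0.65)]
```

View pics/w5.png

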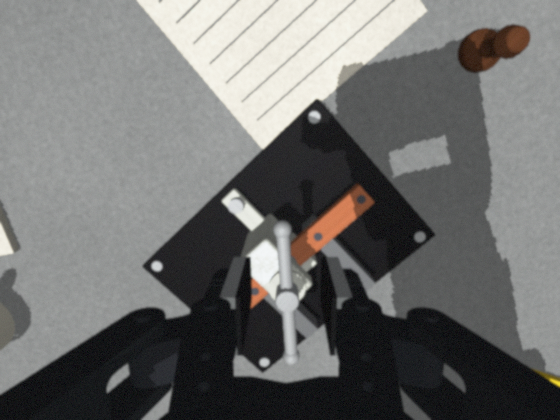

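The bar is square in the jaw and the handle stayed where I left it, at about 342°. The fingers are clear of everything.

```bash
python3 -c "
from h import *
print(sign_off())"
```

```text
the job is handed in; nothing more can be done
None
```

The copper busbar is home in the clamp, the screw is tightened to a firm hold, and the job was handed in at about 24 s of the 72 s allowed.

**Sliding in:** I first turned the T-handle about 63° to clear it. Then I gripped one end of the bar, slid it in until the push force doubled on the throat, and nudged the other end square.

**Tightening:** I wound the handle clockwise with a loose fork, changing ends once. The foot touched after about 0.75 turn. I stopped about 10° later, with the push about 2.7 N above free running, or roughly 50–70 N on the bar.

**Last checks:**
- **Position:** the scene camera put the bar at x ≈ +0.4 mm and y ≈ −1 mm in the clamp's frame, about 0.4° off parallel.
- **Handle and robot:** the handle stood at about 342°, where I left it. The wrist force was back to zero and the fingers were clear of everything.
- **Mug, calculator and stamp:** all measured within 5 mm of their first positions.

**Disagreements:**
- **Bar position:** just after release, the wrist camera read x ≈ −4 mm while the scene camera read about 0. After squaring, they agreed to within about 1 mm. In the final check the top camera's view was blocked, and the wrist camera saw only part of the bar, so the final position rests on the scene camera alone.
- **Free-running effort:** it read about 4 N rather than the stated 5.5 N, so I judged tightness by the rise alone.
- **Clamp force:** this is inferred from effort and angle, not measured directly.

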